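# Find the stamped bottle carrier and push it over the dispatch line

### The arm

A 6-joint arm with a two-finger parallel gripper is mounted at the origin on the work surface. World frame = base frame: x ahead of the robot, y to its left, z up, the work surface at z = 0. Lengths are in m, angles in rad, forces in N, time in s.
With the tool pointing down it reaches from about 0.25 to 0.725 m from the base axis. Payload 4 kg.
Tool frame: the origin (TCP) lies at the very end of the fingers, on their centre line; the grasp point (between the pads) lies 19 mm behind it; z points along the fingers, y is the direction in which the jaws open and shut (so a half turn about z gives the same grasp; the last joint's range is limited). The gripper opens to 85 mm and grips with 20 to 120 N. Pads are 22 mm wide; open, the fingers measure 114 mm over their backs; the gripper's body (76 mm by 85 mm) begins 54 mm behind the grasp point. The pads swing forward as they close: fully open they stand 13 mm farther back than shut.
Start: joints at [1.173, 0.241, 0.005, 1.335, 0, 1.571], TCP at [0.194, 0.461, 0.203] pointing down, gripper open.
Joint ranges: [-2.72, 2.72], [-1.05, 1.87], [-1.09, 1.28], [-1.99, 2.15], [-1.42, 1.44], [-3.14, 3.14]. Speed limits (rad/s): [2.79, 2.79, 3.14, 3.14, 3.14, 3.14].

### API

Orientations are given as a unit quaternion [x, y, z, w].
In Python, from workcell import bot, camera gives the robot as it stands. The module is installed in compiled form; this text tells all that it offers.
- The arm moves only by the tool send_rows, never from a script. Its argument "deltas" is a list of rows, each an object with "grip": the opening, from 0 (shut) to 1 (fully open); "translation": the shift along the tool's x, y, z in m, a list of three; "twist": the turn, a rotation vector about the tool's x, y, z in degrees, a list of three. A call has 1 to 5 rows; each row is the pose to reach, as a shift and turn from the pose measured when the call began, along the tool's axes at that moment; what a row does not reach only later rows make up. A row lasts 1/8 s, in which the tool goes at most 62.5 mm and 10.7 degrees, less where a joint would pass 70% of its speed; a pose out of reach is approached as far as the arm can. A call with a gripper value outside its range is refused whole. The fingers move at their own pace and stop on an object; the grip force is fixed at half the most. Time passes only in rows, so rows that repeat a pose let the fingers close. It gives the time, the measured TCP pose, the force and the opening at its end, in the units of the state.
- bot.get_obs(): the state, without advancing time (a new reading comes with each control period).
- camera(name): name is "side" or "top"; returns a dict with "color" (384x512x3 uint8, blue, green, red), "intrinsics" (3x3 intrinsics, pixels), "xyz" and "rotation" of the camera in the world. Camera axes: x right, y down, z forward; pixel columns grow to the right and rows downward; lengths in m; the calibration is good to about 2 mm. A picture is of the moment at which its call begins. There is no depth.
- bot.job_done(): hands the job in, once; it reports no verdict.
The state is a dict: "clock": time; "joint_pos": joint angles; "joint_vel": joint speeds; "tau": joint torques, N m; "eef_pos": TCP position; "tool_rot": TCP orientation; "ft_force": force on the tool from outside, world axes, zero at the start; "ft_torque": the same for the moment, N m; "grip_width": finger opening in m.
Only numpy, scipy, OpenCV 4.12 (cv2) and the standard library are available. Lean on these libraries where they do the work, as an engineer would, in place of code of your own. Each camera call takes 0.05 s, during which the arm holds its last target.

### The job

Two identical empty bottle carriers stand on the lab bench and one of them has a stamp on its underside. With the fingers, and without gripping or lifting anything, tip them over one after the other towards the robot, so that each lies on its side with its underside facing away from the robot, then push the stamped one, still lying on its side, towards the robot until all of it is just past the white tape line, with a gap of no more than 40 mm between it and the tape. Leave the other carrier lying where it fell, and do not disturb the vial rack, the mug or the jar.

Things in the scene. Friction and masses are not known exactly. Their poses are not given: they have to be found in the camera images.
- carrier_a: one of two identical open-topped light-grey plastic bottle carriers, three bays in a row, 0.17-0.36 kg, loose. Standing: 60 mm deep (its x), 120 wide (y), 110 high (z), walls 4 mm. Origin: centre of its underside, z towards the open top. Starts standing, x axis away from the robot within 0.25 rad; may be the left or the right one. Lying on its near wall it is 60 mm high.
- carrier_b: the other carrier, identical in size and axes. Pushed towards the robot high on its far 120 x 110 mm wall (upper 30 mm; pushed lower it may slide), a carrier tips about its near bottom edge, passes its balance at about 30 to 35 degrees of tilt and falls onto its near wall by itself; its 60 x 120 mm underside then stands upright, facing away from the robot.
- stamp (a point): centre of the stamp, at the centre of the underside of the stamped carrier: a flat inked rectangle outline 46 x 76 mm (carrier x, y), its lines 8 mm wide, with a 16 mm dot in its middle, black on light grey; the other carrier's underside is plain. Before the carrier is tipped the stamp is hidden against the bench.
- carrier_a_core (a point): centre of the volume of carrier_a, 55 mm from its underside along its z
- carrier_b_core (a point): centre of the volume of carrier_b, 55 mm from its underside along its z
- carrier_a_edge_l (a point): middle of the 60 mm long underside edge of carrier_a at its y = +60 mm
- carrier_a_edge_r (a point): middle of the 60 mm long underside edge of carrier_a at its y = -60 mm
- carrier_b_edge_l (a point): middle of the 60 mm long underside edge of carrier_b at its y = +60 mm
- carrier_b_edge_r (a point): middle of the 60 mm long underside edge of carrier_b at its y = -60 mm
- carrier_a_far (a point): middle of the 120 mm long underside edge of carrier_a that starts farther from the robot (its x = +30 mm)
- carrier_b_far (a point): middle of the 120 mm long underside edge of carrier_b that starts farther from the robot (its x = +30 mm)
- line: the dispatch line: white tape stuck flat on the black bench, 25 mm wide (its x) and 620 mm long (its y), 0.8 mm thick, no obstacle to sliding. Origin: its centre; it runs across between the robot and the standing carriers, x pointing away from the robot. A carrier tipped where it stands may come to lie partly across it.
- vial_rack: bystander: white rack 100 x 50 mm (x, y), 60 mm high with its six capped vials, between the two carriers; origin at the centre of its underside; loose
- mug: bystander: white mug, 80 mm across, 95 mm high, with a handle, outside one carrier; origin at the centre of its underside; loose
- jar: bystander: jar with a red cap, 64 mm across, 90 mm high, outside the other carrier; origin at the centre of its underside; loose
Mind the look-alikes: they are no part of the job. What is shaped like the carrier_b but blue or green is not meant.

How it is judged:
On the way, in this order (a step that is already met when the one before it is completed fails the run):
1. one carrier has been tipped towards the robot and lies on its side, underside facing away from the robot (((angle between carrier_a's own z axis and vertical between 1.45 and 1.69 rad and height (world z) of carrier_a_far above 0.045 m and angular speed of carrier_a below 0.5 rad/s) or (angle between carrier_b's own z axis and vertical between 1.45 and 1.69 rad and height (world z) of carrier_b_far above 0.045 m and angular speed of carrier_b below 0.5 rad/s))), for 0.2 s.
2. the second carrier has been tipped in the same way too, so that both undersides are in view (angle between carrier_a's own z axis and vertical between 1.45 and 1.69 rad and height (world z) of each of carrier_a_far, carrier_b_far above 0.045 m and angular speed of each of carrier_a, carrier_b below 0.5 rad/s and angle between carrier_b's own z axis and vertical between 1.45 and 1.69 rad), for 0.2 s.
3. the stamped carrier has been pushed past the line, lying on its side (x of each of carrier_b_edge_l, carrier_b_edge_r in the frame of line below 0 m and angle between carrier_b's own z axis and vertical between 1.45 and 1.69 rad), for 0.2 s.
At the end, for the whole second after the job is handed in: Both carriers lie on their sides (within 7 degrees), at rest: the stamped one with its underside past the middle of the tape towards the robot, its nearest edge by at most 52 mm (40 mm gap), within the tape's length; the other with its underside still beyond the middle of the tape (all of step 3 and x of any of carrier_b_edge_l, carrier_b_edge_r in the frame of line above -0.0525 m and x of each of carrier_a_edge_l, carrier_a_edge_r in the frame of line above 0 m and angle between carrier_a's own z axis and vertical between 1.45 and 1.69 rad and linear speed of each of carrier_a, carrier_b below 0.02 m/s and angular speed of each of carrier_a, carrier_b below 0.1 rad/s and y of carrier_b in the frame of line between -0.31 and 0.31 m); the robot touches nothing.
It fails at once if a carrier is lifted off the bench (standing: by more than 22 mm; lying: by more than 20 mm; tilted: centre above 88 mm) ((height (world z) of carrier_a_core above 0.088 m or (angle between carrier_a's own z axis and vertical below 0.15 rad and height (world z) of carrier_a_core above 0.077 m) or (angle between carrier_a's own z axis and vertical between 1.45 and 1.69 rad and height (world z) of carrier_a_core above 0.05 m)) or (height (world z) of carrier_b_core above 0.088 m or (angle between carrier_b's own z axis and vertical below 0.15 rad and height (world z) of carrier_b_core above 0.077 m) or (angle between carrier_b's own z axis and vertical between 1.45 and 1.69 rad and height (world z) of carrier_b_core above 0.05 m))).
It fails at once if the vial rack, mug or jar is moved more than 20 mm or tipped (distance of any of vial_rack, mug, jar from where it was at the start of the episode above 0.02 m or angle between any of vial_rack, mug, jar's own z axis and vertical above 0.3 rad).
It fails at once if the plain carrier is pushed over the line (x of each of carrier_a_edge_l, carrier_a_edge_r in the frame of line below 0 m).
It also fails if it takes over 72 s, if anything falls off the work surface, if the arm or the gripper's body presses on something with over 40 N, if the wrist force passes 120 N, or if a joint passes its speed limit or range.

## Working session

There is one attempt and no reset: what is moved stays moved. The work goes in short steps, Python scripts to look and compute and a tool call to move; the robot and the scene stay as the last step left them, time stands still between calls to the robot, and variables do not carry over. Pictures are saved under pics/ and viewed, and the job is handed in when it is done.

Besides the shell and the picture viewer there is one more tool, called as name(argument=value, ...) on one line, values as JSON. send_rows: Moves the arm, as the interface text tells. Its arguments: {"type":"object","properties":{"deltas":{"type":"array","items":{"type":"object","properties":{"grip":{"type":"number"},"translation":{"type":"array","items":{"type":"number"}},"twist":{"type":"array","items":{"type":"number"}}}}}},"required":["deltas"]}

```bash
mkdir -p pics; cat > h.py <<'E'
import numpy as np,cv2
from workcell import bot,camera
def snap(n,tag):
    c=camera(n); cv2.imwrite(f'pics/{tag}.png',c['color']); np.savez(f'/tmp/{tag}.npz',K=c['intrinsics'],p=c['xyz'],R=c['rotation']); return c
def ray(tag,u,v,z):
    d=np.load(f'/tmp/{tag}.npz'); r=d['R']@np.linalg.solve(d['K'],[u,v,1.]); p=d['p']; return p+r*(z-p[2])/r[2]
def proj(tag,P):
    d=np.load(f'/tmp/{tag}.npz'); q=d['K']@(d['R'].T@(np.array(P)-d['p'])); return q[:2]/q[2]
E
python3 - <<'E'
from h import *
for n in('top','side'):
    c=snap(n,n+'0'); print(n,c['intrinsics'],c['xyz'],c['rotation'])
o=bot.get_obs(); print(o)
E
```

```text
top [[437.40066431   0.         254.09217579]
 [  0.         437.40066431 192.51943694]
 [  0.           0.           1.        ]] [ 0.39943834 -0.01273427  1.18179333] [-0.69623839  0.71542095 -0.03466649  0.04715074]
side [[411.80886352   0.         255.83447277]
 [  0.         411.80886352 189.59152419]
 [  0.           0.           1.        ]] [ 0.43947429 -1.09191308  0.86526698] [ 0.88823079 -0.03836943  0.02637339 -0.45703205]
{'clock': 0.1, 'joint_pos': array([1.17301859e+00, 2.41359002e-01, 3.85394082e-03, 1.33522181e+00,
       2.65613509e-05, 1.57084135e+00]), 'joint_vel': array([ 0.00026418, -0.00163302,  0.00267083,  0.00018685, -0.00022029,
       -0.00073429]), 'tau': array([ 3.29331197e-04, -3.73137152e+01,  2.53010684e+01,  1.08595143e-02,
        6.23206745e-06, -7.28358600e-06]), 'eef_pos': array([0.19343261, 0.46038346, 0.20248947]), 'tool_rot': array([ 1.97602211e-01,  9.80281814e-01, -9.43622626e-04, -2.03716020e-04]), 'ft_force': array([-0.70728653,  0.13668888,  0.05399327]), 'ft_torque': array([-0.02729917,  0.07065293, -0.00413001]), 'grip_width': 0.0854984964368623}
```

```bash
sed -i "s/R=c\['rotation'\]/R=Rotation.from_quat(c['rotation']).as_matrix()/; 1a from scipy.spatial.transform import Rotation" h.py
python3 - <<'E'
from h import *
for n in('top','side'):
    c=snap(n,n+'1'); d=np.load(f'/tmp/{n}1.npz'); print(d['R'])
    cv2.imwrite(f'pics/{n}1b.png',cv2.resize(c['color'],None,fx=1.5,fy=1.5,interpolation=cv2.INTER_CUBIC))
E
```

```text
[[-0.02605781 -0.99293797  0.11573753]
 [-0.99947617  0.02810066  0.01605405]
 [-0.01919298 -0.11525857 -0.99315008]]
[[ 0.99566446 -0.04405486  0.08192343]
 [-0.09226879 -0.57929899  0.80987601]
 [ 0.01177919 -0.81392374 -0.5808523 ]]
```

View pics/top1b.png

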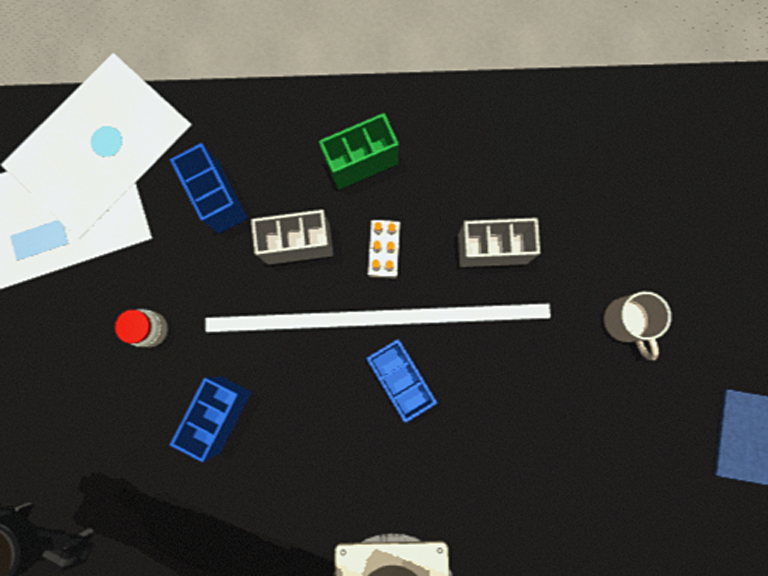

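View pics/side1b.png

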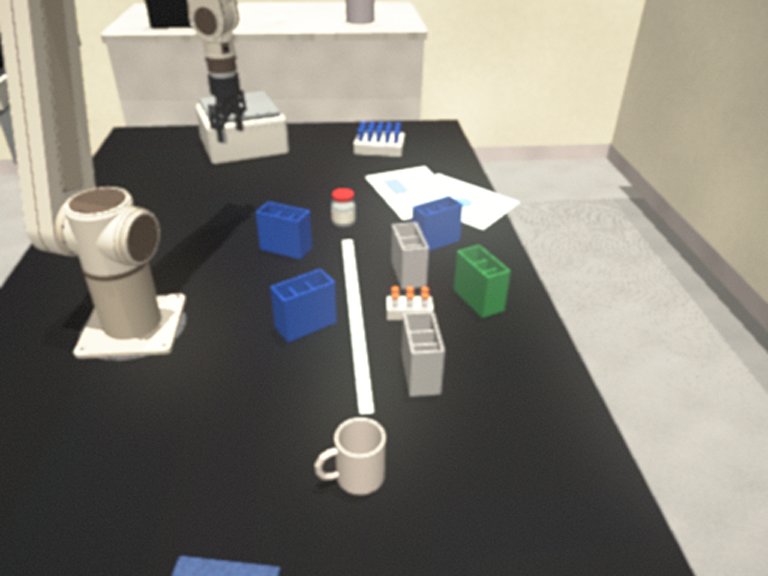

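```bash
python3 - <<'E'
from h import *
f=lambda n,u,v,z:print(n,ray('top1',u/1.5,v/1.5,z).round(3))
for u,v in((206,325),(550,312)): f('tape',u,v,0)
print('L top');[f('',u,v,.11) for u,v in((251,219),(326,210),(332,244),(257,253))]
print('R top');[f('',u,v,.11) for u,v in((461,222),(538,218),(540,254),(459,257))]
print('L bot');[f('',u,v,0) for u,v in((262,265),(331,256))]
print('R bot');[f('',u,v,0) for u,v in((460,267),(534,266))]
print('rack');[f('',u,v,.06) for u,v in((371,220),(400,221),(398,277),(367,275))]
print('mug');[f('',u,v,.095) for u,v in((640,317),(648,355))]
f('jar',132,327,.09)
print('green');[f('',u,v,.11) for u,v in((320,142),(386,114),(398,151),(333,167))]
print('blueL');[f('',u,v,.11) for u,v in((170,158),(201,144),(232,208),(203,220))]
print('blues');[f('',u,v,.11) for u,v in((367,355),(397,341),(437,403),(406,420),(206,378),(245,390),(205,460))]
c=cv2.imread('pics/top1.png');cv2.imwrite('pics/crop1.png',cv2.resize(c[120:230,150:380],None,fx=3.4,fy=3.4,interpolation=cv2.INTER_CUBIC))
E
```

```text
tape [0.48  0.325 0.   ]
tape [ 0.487 -0.296  0.   ]
L top
 [0.648 0.219 0.11 ]
 [0.659 0.093 0.11 ]
 [0.601 0.084 0.11 ]
 [0.59  0.209 0.11 ]
R top
 [ 0.632 -0.131  0.11 ]
 [ 0.635 -0.259  0.11 ]
 [ 0.575 -0.259  0.11 ]
 [ 0.573 -0.125  0.11 ]
L bot
 [0.587 0.223 0.   ]
 [0.6   0.096 0.   ]
R bot
 [ 0.573 -0.138  0.   ]
 [ 0.571 -0.272  0.   ]
rack
 [0.651 0.02  0.06 ]
 [ 0.648 -0.031  0.06 ]
 [ 0.55  -0.024  0.06 ]
 [0.555 0.029 0.06 ]
mug
 [ 0.467 -0.42   0.095]
 [ 0.405 -0.429  0.095]
jar [0.474 0.424 0.09 ]
green
 [0.777 0.101 0.11 ]
 [ 0.823 -0.011  0.11 ]
 [ 0.757 -0.03   0.11 ]
 [0.733 0.08  0.11 ]
blueL
 [0.757 0.356 0.11 ]
 [0.78  0.304 0.11 ]
 [0.668 0.251 0.11 ]
 [0.649 0.3   0.11 ]
blues
 [0.417 0.03  0.11 ]
 [ 0.438 -0.019  0.11 ]
 [ 0.337 -0.08   0.11 ]
 [ 0.311 -0.03   0.11 ]
 [0.386 0.293 0.11 ]
 [0.365 0.23  0.11 ]
 [0.256 0.294 0.11 ]
```

View pics/crop1.png

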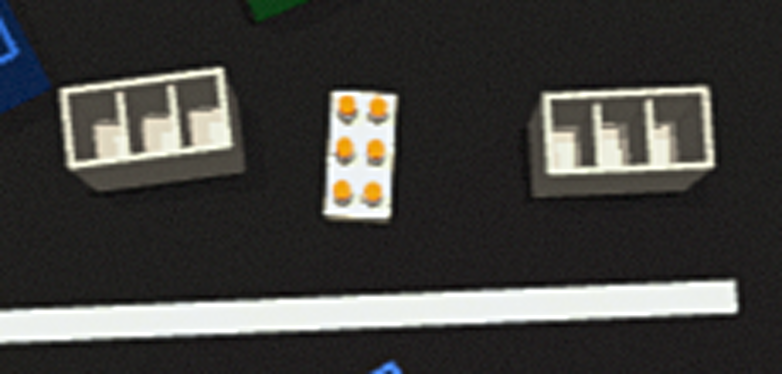

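```bash
cat >> h.py <<'E'
def to(x,y,z,yaw=90.):
    """yaw: world angle (deg) of tool y axis, tool pointing down"""
    o=bot.get_obs(); R0=Rotation.from_quat(o['tool_rot']); p=o['eef_pos']
    a=np.radians(yaw); ey=np.array([np.cos(a),np.sin(a),0]); ez=np.array([0,0,-1.]); ex=np.cross(ey,ez)
    R1=Rotation.from_matrix(np.c_[ex,ey,ez])
    print('now',p.round(4),'trans',(R0.inv().apply(np.array([x,y,z])-p)).round(4),'twist',(R0.inv()*R1).as_rotvec(degrees=True).round(2),'j',o['joint_pos'].round(2),'F',o['ft_force'].round(1),'t',o['clock'])
E
python3 -c "
from h import *
to(.5,.0,.22)
to(.672,-.24,.20)"
```

```text
now [0.1935 0.4606 0.2027] trans [-0.461  -0.3059 -0.0169] twist [-8.000e-02 -2.000e-02 -2.279e+01] j [1.17 0.24 0.   1.34 0.   1.57] F [0.2 1.  0.1] t 0.2
now [0.1935 0.4606 0.2027] trans [-0.7125 -0.4605  0.0033] twist [-8.000e-02 -2.000e-02 -2.279e+01] j [1.17 0.24 0.   1.34 0.   1.57] F [0.2 1.  0.1] t 0.2
```

send_rows(deltas=[{"grip": 0, "translation": [-0.05, -0.033, -0.005], "twist": [0, 0, -5]}, {"grip": 0, "translation": [-0.1, -0.066, -0.01], "twist": [0, 0, -10]}, {"grip": 0, "translation": [-0.15, -0.1, -0.015], "twist": [0, 0, -16]}, {"grip": 0, "translation": [-0.2, -0.132, -0.017], "twist": [0, 0, -22.8]}, {"grip": 0, "translation": [-0.25, -0.166, -0.017], "twist": [0, 0, -22.8]}])

```text
clock: 0.82
eef_pos: [0.3606, 0.2092, 0.2202]
tool_rot: [-0.001, 1.0, -0.0, 0.0]
ft_force: [0.8, 0.5, 0.2]
grip_width: -0.0002
```

```bash
python3 -c "
from h import *
to(.672,-.24,.20)"
```

```text
now [0.3606 0.2092 0.2202] trans [-0.3108 -0.4496  0.0206] twist [-0.04  0.02  0.08] j [ 0.53  0.07 -0.16  1.35 -0.    0.52] F [0.8 0.5 0.2] t 0.825
```

send_rows(deltas=[{"grip": 0, "translation": [-0.035, -0.05, 0], "twist": [0, 0, 0]}, {"grip": 0, "translation": [-0.07, -0.1, 0], "twist": [0, 0, 0]}, {"grip": 0, "translation": [-0.105, -0.15, 0], "twist": [0, 0, 0]}, {"grip": 0, "translation": [-0.14, -0.2, 0], "twist": [0, 0, 0]}, {"grip": 0, "translation": [-0.175, -0.25, 0.0], "twist": [0, 0, 0]}])

```text
clock: 1.45
eef_pos: [0.5368, -0.0424, 0.2203]
tool_rot: [-0.0, 1.0, -0.0, 0.0]
ft_force: [1.6, 0.7, 0.4]
grip_width: -0.0004
```

```bash
python3 -c "
from h import *
to(.672,-.24,.13)"
```

```text
now [ 0.5368 -0.0424  0.2203] trans [-0.1349 -0.1977  0.0905] twist [-0.02  0.03  0.06] j [-0.08  0.31  0.14  1.4  -0.   -0.08] F [1.6 0.7 0.4] t 1.45
```

send_rows(deltas=[{"grip": 0, "translation": [-0.035, -0.05, 0], "twist": [0, 0, 0]}, {"grip": 0, "translation": [-0.07, -0.1, 0], "twist": [0, 0, 0]}, {"grip": 0, "translation": [-0.105, -0.15, 0.01], "twist": [0, 0, 0]}, {"grip": 0, "translation": [-0.135, -0.198, 0.03], "twist": [0, 0, 0]}, {"grip": 0, "translation": [-0.135, -0.198, 0.08], "twist": [0, 0, 0]}])

```text
clock: 2.08
eef_pos: [0.6764, -0.246, 0.14]
tool_rot: [0.002, 1.0, -0.002, 0.004]
ft_force: [0.1, 0.5, -0.7]
grip_width: -0.0001
```

```bash
python3 - <<'E'
from h import *
for n in('top','side'): snap(n,n+'2')
a=cv2.imread('pics/top2.png')[110:220,260:400];b=cv2.imread('pics/side2.png')[170:280,210:350]
cv2.imwrite('pics/c2.png',cv2.resize(np.hstack([a,b]),None,fx=2.85,fy=2.85,interpolation=cv2.INTER_CUBIC))
to(.672,-.24,.05)
E
```

```text
now [ 0.6667 -0.2396  0.1303] trans [-0.0066 -0.0009  0.0802] twist [ 0.34 -0.94 -0.04] j [-0.34  0.73  0.59  1.45 -0.   -0.34] F [-1.5  0.7 -1.1] t 2.175
```

View pics/c2.png

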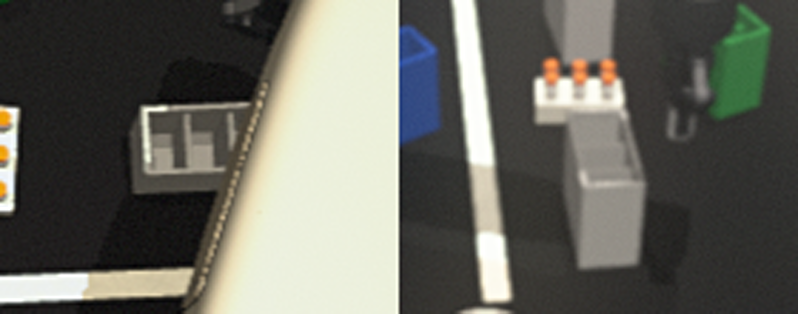

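send_rows(deltas=[{"grip": 0, "translation": [-0.006, -0.001, 0.03], "twist": [0, -0.9, 0]}, {"grip": 0, "translation": [-0.006, -0.001, 0.06], "twist": [0, -0.9, 0]}, {"grip": 0, "translation": [-0.006, -0.001, 0.08], "twist": [0, -0.9, 0]}, {"grip": 0, "translation": [-0.006, -0.001, 0.08], "twist": [0, -0.9, 0]}])

```text
clock: 2.68
eef_pos: [0.6706, -0.239, 0.0504]
tool_rot: [-0.0, 1.0, 0.003, -0.001]
ft_force: [-0.1, -0.1, 0.1]
grip_width: -0.0002
```

```bash
python3 - <<'E'
from h import *
for n in ('side',): snap(n,n+'3')
b=cv2.imread('pics/side3.png')[170:280,210:350]
cv2.imwrite('pics/c3.png',cv2.resize(b,None,fx=4,fy=4,interpolation=cv2.INTER_CUBIC))
to(.64,-.24,.05)
E
```

```text
now [ 0.6717 -0.2395  0.0519] trans [ 0.0317 -0.0005  0.0019] twist [ 0.33 -0.01  0.01] j [-0.35  0.76  0.44  1.26  0.01 -0.35] F [ 0.6 -0.6  0.6] t 2.725
```

View pics/c3.png

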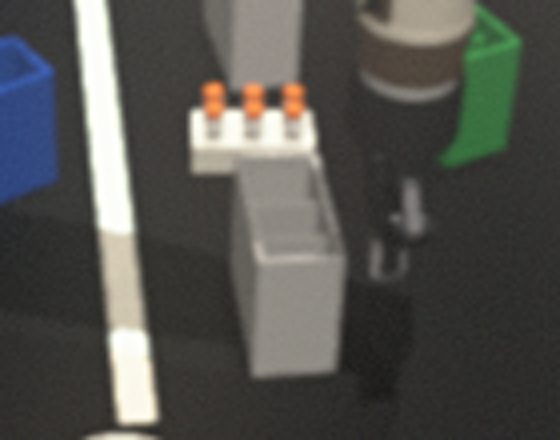

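send_rows(deltas=[{"grip": 0, "translation": [0.015, 0, 0.002], "twist": [0, 0, 0]}, {"grip": 0, "translation": [0.025, 0, 0.002], "twist": [0, 0, 0]}, {"grip": 0, "translation": [0.033, 0, 0.002], "twist": [0, 0, 0]}, {"grip": 0, "translation": [0.041, 0, 0.002], "twist": [0, 0, 0]}, {"grip": 0, "translation": [0.05, 0, 0.002], "twist": [0, 0, 0]}])

```text
clock: 3.35
eef_pos: [0.6217, -0.2397, 0.0505]
tool_rot: [-0.0, 1.0, 0.003, 0.001]
ft_force: [0.3, -0.3, 2.5]
grip_width: -0.0001
```

```bash
python3 - <<'E'
from h import *
for n in('top','side'): snap(n,n+'4')
a=cv2.imread('pics/top4.png')[110:220,260:400];b=cv2.imread('pics/side4.png')[170:280,210:350]
cv2.imwrite('pics/c4.png',cv2.resize(np.hstack([a,b]),None,fx=2.85,fy=2.85,interpolation=cv2.INTER_CUBIC))
to(.6,-.24,.05)
E
```

```text
now [ 0.6201 -0.2395  0.0497] trans [ 0.0201 -0.0006 -0.0003] twist [ 0.35 -0.11 -0.02] j [-0.37  0.66  0.26  1.17  0.   -0.37] F [-0.   0.2  0.5] t 3.45
```

View pics/c4.png

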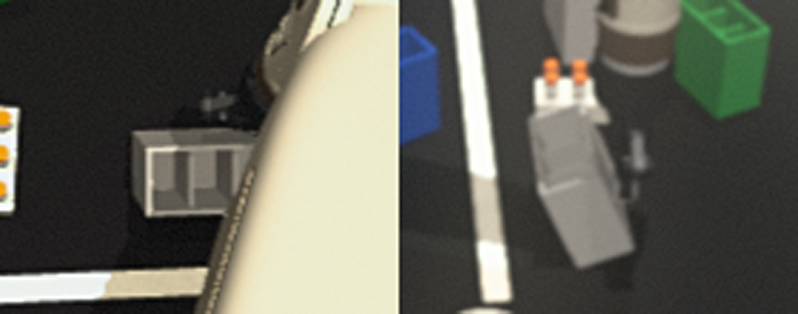

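send_rows(deltas=[{"grip": 0, "translation": [0.008, 0, -0.004], "twist": [0, 0, 0]}, {"grip": 0, "translation": [0.016, 0, -0.008], "twist": [0, 0, 0]}, {"grip": 0, "translation": [0.024, 0, -0.012], "twist": [0, 0, 0]}, {"grip": 0, "translation": [0.03, 0, -0.016], "twist": [0, 0, 0]}])

```text
clock: 3.95
eef_pos: [0.5895, -0.2396, 0.0661]
tool_rot: [0.0, 1.0, 0.003, -0.001]
ft_force: [0.2, 0.1, 0.3]
grip_width: -0.0001
```

```bash
python3 - <<'E'
from h import *
for n in('top','side'): snap(n,n+'5')
a=cv2.imread('pics/top5.png')[110:220,260:400];b=cv2.imread('pics/side5.png')[170:280,210:350]
cv2.imwrite('pics/c5.png',cv2.resize(np.hstack([a,b]),None,fx=2.85,fy=2.85,interpolation=cv2.INTER_CUBIC))
to(.6,-.24,.05)
E
```

```text
now [ 0.5898 -0.2398  0.0667] trans [-0.0102 -0.0003  0.0166] twist [ 0.33 -0.07 -0.04] j [-0.39  0.59  0.18  1.16  0.   -0.39] F [-0.2  0.5  0. ] t 4.05
```

View pics/c5.png

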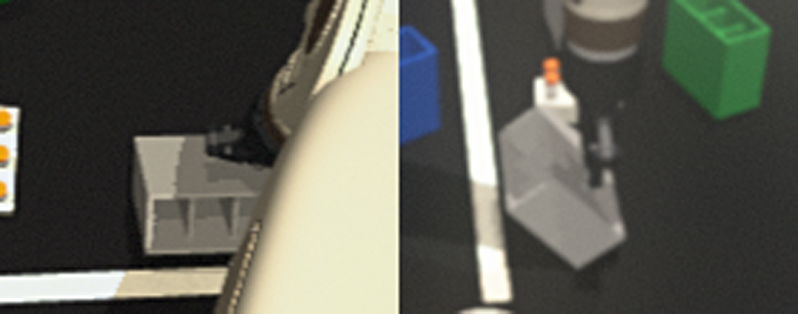

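send_rows(deltas=[{"grip": 0, "translation": [0.0, 0, -0.015], "twist": [0, 0, 0]}, {"grip": 0, "translation": [0, 0, -0.03], "twist": [0, 0, 0]}, {"grip": 0, "translation": [0, 0, -0.03], "twist": [0, 0, 0]}])

```text
clock: 4.42
eef_pos: [0.5917, -0.2406, 0.0993]
tool_rot: [0.0, 1.0, 0.002, 0.002]
ft_force: [-0.3, -0.5, -0.4]
grip_width: 0.0002
```

```bash
python3 - <<'E'
from h import *
for n in('top','side'): snap(n,n+'6')
a=cv2.imread('pics/top6.png')[110:220,260:400];b=cv2.imread('pics/side6.png')[170:280,210:350]
cv2.imwrite('pics/c6.png',cv2.resize(np.hstack([a,b]),None,fx=2.85,fy=2.85,interpolation=cv2.INTER_CUBIC))
to(.6,-.24,.05)
E
```

```text
now [ 0.5902 -0.24    0.0971] trans [-0.0098 -0.0002  0.0471] twist [ 0.31 -0.02 -0.04] j [-0.39  0.57  0.23  1.23  0.   -0.39] F [-0.3  0.5 -0.6] t 4.525
```

View pics/c6.png

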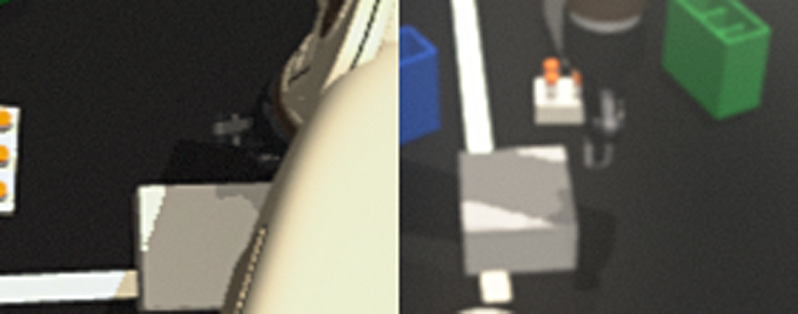

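send_rows(deltas=[{"grip": 0, "translation": [0.0, 0.01, -0.05], "twist": [0, 0, 0]}, {"grip": 0.5, "translation": [0, 0.04, -0.09], "twist": [0, 0, 0]}, {"grip": 0.5, "translation": [0, 0.095, -0.1], "twist": [0, 0, 0]}, {"grip": 0.5, "translation": [-0.01, 0.155, -0.1], "twist": [0, 0, 0]}, {"grip": 0.5, "translation": [-0.03, 0.215, -0.1], "twist": [0, 0, 0]}])

```text
clock: 5.15
eef_pos: [0.6198, -0.0249, 0.1984]
tool_rot: [0.001, 1.0, 0.003, -0.0]
ft_force: [0.9, -0.0, -0.3]
grip_width: 0.0424
```

```bash
python3 - <<'E'
from h import *
for n in('top','side'): snap(n,n+'7')
a=cv2.imread('pics/top7.png')[100:240,260:400];b=cv2.imread('pics/side7.png')[140:280,210:350]
cv2.imwrite('pics/c7.png',cv2.resize(np.hstack([a,b]),None,fx=2.85,fy=2.85,interpolation=cv2.INTER_CUBIC))
to(.682,.156,.19,95)
E
```

```text
now [ 0.6211 -0.0198  0.1974] trans [-0.0623  0.1753  0.0087] twist [ 0.44 -0.02 -4.56] j [-0.04  0.49  0.36  1.44  0.01 -0.04] F [-0.2 -1.5  0.3] t 5.25
```

View pics/c7.png

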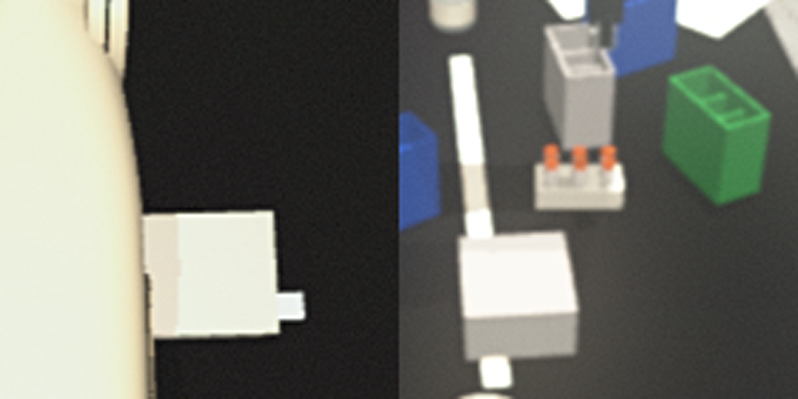

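send_rows(deltas=[{"grip": 0.5, "translation": [-0.03, 0.05, 0], "twist": [0.4, 0, -1.5]}, {"grip": 0.5, "translation": [-0.055, 0.11, 0], "twist": [0.4, 0, -3]}, {"grip": 0.5, "translation": [-0.065, 0.165, 0.01], "twist": [0.4, 0, -4.6]}, {"grip": 0.5, "translation": [-0.064, 0.176, 0.045], "twist": [0.4, 0, -4.6]}, {"grip": 0.5, "translation": [-0.064, 0.176, 0.06], "twist": [0.4, 0, -4.6]}])

```text
clock: 5.88
eef_pos: [0.6818, 0.1578, 0.135]
tool_rot: [-0.045, 0.999, -0.0, -0.003]
ft_force: [-0.7, -0.9, -0.6]
grip_width: 0.0428
```

```bash
python3 - <<'E'
from h import *
for n in('top','side'): snap(n,n+'8')
a=cv2.imread('pics/top8.png')[90:230,120:260];b=cv2.imread('pics/side8.png')[100:240,210:350]
cv2.imwrite('pics/c8.png',cv2.resize(np.hstack([a,b]),None,fx=2.85,fy=2.85,interpolation=cv2.INTER_CUBIC))
to(.682,.156,.09,95)
E
```

```text
now [0.6819 0.1556 0.1356] trans [-0.0005  0.0004  0.0456] twist [-0.04 -0.36 -0.01] j [0.22 0.69 0.54 1.42 0.   0.14] F [ 0.5  0.2 -0.3] t 5.975
```

View pics/c8.png

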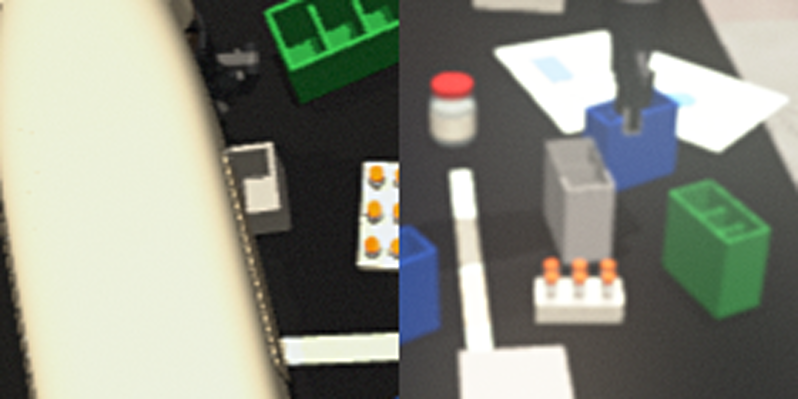

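send_rows(deltas=[{"grip": 0.5, "translation": [0, 0, 0.025], "twist": [0, -0.4, 0]}, {"grip": 0.5, "translation": [0, 0, 0.047], "twist": [0, -0.4, 0]}, {"grip": 0.5, "translation": [0.0, 0, 0.047], "twist": [0, -0.4, 0]}, {"grip": 0.5, "translation": [0.015, 0, 0.047], "twist": [0, -0.4, 0]}, {"grip": 0.5, "translation": [0.03, 0, 0.047], "twist": [0, -0.4, 0]}])

```text
clock: 6.6
eef_pos: [0.6529, 0.1519, 0.0913]
tool_rot: [-0.043, 0.999, -0.0, 0.002]
ft_force: [-0.6, 0.3, 0.4]
grip_width: 0.0428
```

send_rows(deltas=[{"grip": 0.5, "translation": [0.012, 0, 0], "twist": [0, 0, 0]}, {"grip": 0.5, "translation": [0.024, 0, 0], "twist": [0, 0, 0]}, {"grip": 0.5, "translation": [0.036, 0, 0], "twist": [0, 0, 0]}, {"grip": 0.5, "translation": [0.036, 0, 0], "twist": [0, 0, 0]}])

```text
clock: 7.1
eef_pos: [0.6179, 0.1482, 0.0938]
tool_rot: [-0.042, 0.999, 0.0, 0.004]
ft_force: [-0.3, -0.7, -0.3]
grip_width: 0.0427
```

```bash
python3 - <<'E'
from h import *
for n in('side',): snap(n,n+'9')
b=cv2.imread('pics/side9.png')[100:240,210:350]
cv2.imwrite('pics/c9.png',cv2.resize(b,None,fx=4,fy=4,interpolation=cv2.INTER_CUBIC))
to(.682,.156,.09,95)
E
```

```text
now [0.6184 0.1484 0.0934] trans [-0.064   0.0022  0.0039] twist [ 0.01  0.43 -0.16] j [ 0.24  0.56  0.2   1.2  -0.    0.15] F [0.8 0.  0.3] t 7.15
```

View pics/c9.png

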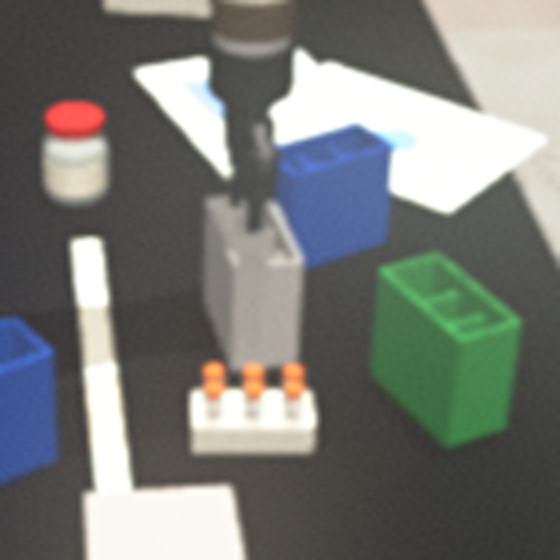

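```bash
python3 - <<'E'
from h import *
p=bot.get_obs()['eef_pos']
print(((proj('side9',p)-[210,100])*4).round())
b=cv2.imread('pics/side9.png')[135:205,250:300]
cv2.imwrite('pics/c9b.png',cv2.resize(b,None,fx=8,fy=8,interpolation=cv2.INTER_CUBIC))
d=[.9962,.0872,0]
for s in(-1,1):
  for q in(-.06,.06):
    for z in (0,.11):
      P=np.array([.625,.151,z])+s*.03*np.array([.9962,.0872,0])+q*np.array([-.0872,.9962,0]); print(s,q,z,P.round(3),((proj('side9',P)-[250,135])*8).round())
E
```

```text
[245. 248.]
-1 -0.06 0 [0.6   0.089 0.   ] [139. 466.]
-1 -0.06 0.11 [0.6   0.089 0.11 ] [146. 258.]
-1 0.06 0 [0.59  0.208 0.   ] [ 88. 320.]
-1 0.06 0.11 [0.59  0.208 0.11 ] [ 92. 119.]
1 -0.06 0 [0.66  0.094 0.   ] [269. 454.]
1 -0.06 0.11 [0.66  0.094 0.11 ] [282. 246.]
1 0.06 0 [0.65  0.213 0.   ] [211. 309.]
1 0.06 0.11 [0.65  0.213 0.11 ] [221. 109.]
```

View pics/c9b.png

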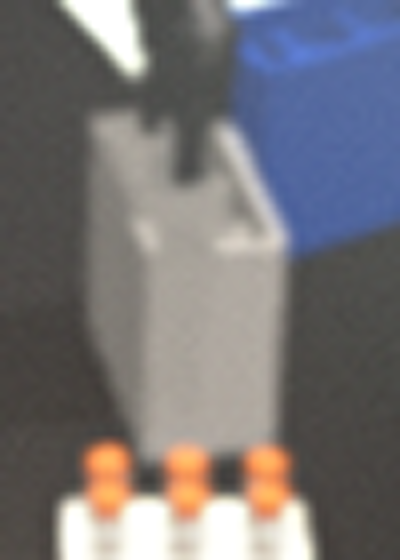

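send_rows(deltas=[{"grip": 0.5, "translation": [0, 0, -0.02], "twist": [0, 0, 0]}, {"grip": 0.5, "translation": [0, 0, -0.05], "twist": [0, 0, 0]}, {"grip": 0, "translation": [-0.02, 0, -0.05], "twist": [0, 0, 0]}, {"grip": 0, "translation": [-0.068, 0, -0.05], "twist": [0, 0.4, 0]}, {"grip": 0, "translation": [-0.068, 0, -0.045], "twist": [0, 0.4, 0]}])

```text
clock: 7.78
eef_pos: [0.6894, 0.1538, 0.1371]
tool_rot: [-0.042, 0.999, 0.0, 0.001]
ft_force: [-0.1, -0.2, -0.4]
grip_width: 0.0
```

```bash
python3 - <<'E'
from h import *
for n in('top','side'): snap(n,n+'10')
a=cv2.imread('pics/top10.png')[90:230,120:260];b=cv2.imread('pics/side10.png')[100:240,210:350]
cv2.imwrite('pics/c10.png',cv2.resize(np.hstack([a,b]),None,fx=2.85,fy=2.85,interpolation=cv2.INTER_CUBIC))
to(.686,.156,.075,95)
E
```

```text
now [0.6858 0.1536 0.1374] trans [-0.0004  0.0024  0.0624] twist [-0.01 -0.09 -0.2 ] j [0.22 0.69 0.55 1.42 0.   0.14] F [ 0.3  0.  -0.1] t 7.875
```

View pics/c10.png

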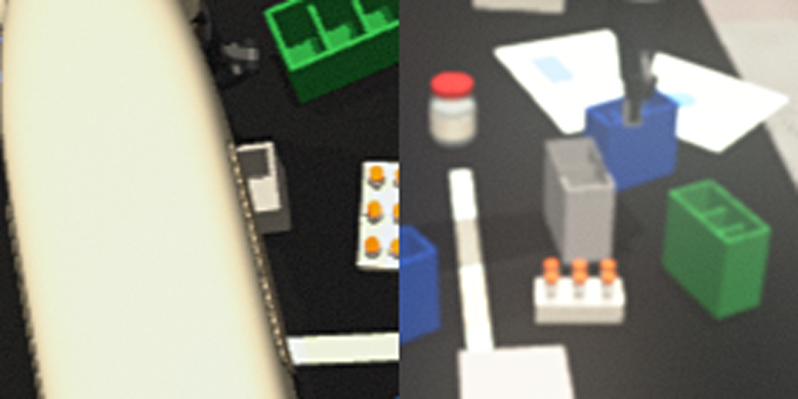

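send_rows(deltas=[{"grip": 0, "translation": [0, 0.002, 0.03], "twist": [0, 0, 0]}, {"grip": 0, "translation": [0, 0.002, 0.062], "twist": [0, 0, 0]}, {"grip": 0, "translation": [0.0, 0.002, 0.062], "twist": [0, 0, 0]}, {"grip": 0, "translation": [0.012, 0.002, 0.062], "twist": [0, 0, 0]}, {"grip": 0, "translation": [0.024, 0.002, 0.062], "twist": [0, 0, 0]}])

```text
clock: 8.5
eef_pos: [0.6625, 0.1537, 0.0786]
tool_rot: [-0.042, 0.999, 0.0, 0.001]
ft_force: [1.1, 1.2, -0.0]
grip_width: 0.0003
```

send_rows(deltas=[{"grip": 0, "translation": [0.01, 0, 0], "twist": [0, 0, 0]}, {"grip": 0, "translation": [0.02, 0, 0], "twist": [0, 0, 0]}, {"grip": 0, "translation": [0.03, 0, 0], "twist": [0, 0, 0]}])

```text
clock: 8.88
eef_pos: [0.6323, 0.1512, 0.0794]
tool_rot: [-0.042, 0.999, 0.0, 0.002]
ft_force: [0.2, -0.3, 0.2]
grip_width: 0.0
```

```bash
python3 - <<'E'
from h import *
for n in('side',): snap(n,n+'11')
b=cv2.imread('pics/side11.png')[100:240,210:350]
cv2.imwrite('pics/c11.png',cv2.resize(b,None,fx=4,fy=4,interpolation=cv2.INTER_CUBIC))
to(.682,.156,.09,95)
E
```

```text
now [0.6306 0.1511 0.079 ] trans [-0.0516  0.0006 -0.011 ] twist [ 0.02  0.08 -0.19] j [0.24 0.6  0.23 1.2  0.   0.15] F [-2.1 -0.2 -0.7] t 8.925
```

View pics/c11.png

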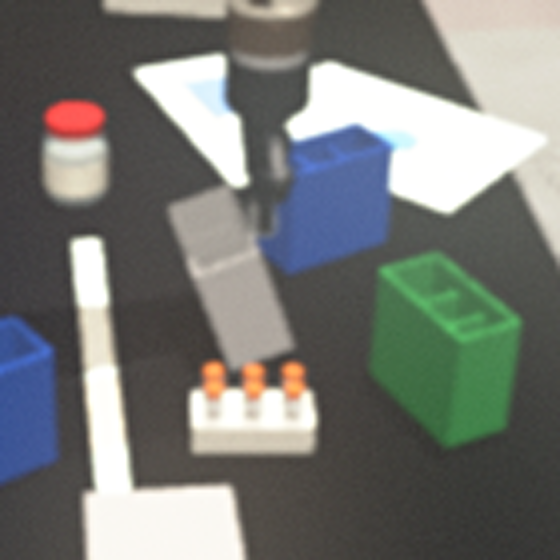

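Tipping (about 20–25° now). Continue.

send_rows(deltas=[{"grip": 0, "translation": [0.01, 0, 0], "twist": [0, 0, 0]}, {"grip": 0, "translation": [0.02, 0, 0], "twist": [0, 0, 0]}, {"grip": 0, "translation": [0.03, 0, 0], "twist": [0, 0, 0]}, {"grip": 0, "translation": [0.03, 0, -0.01], "twist": [0, 0, 0]}, {"grip": 0, "translation": [0.03, 0, -0.03], "twist": [0, 0, 0]}])

```text
clock: 9.55
eef_pos: [0.6001, 0.1484, 0.1089]
tool_rot: [-0.042, 0.999, 0.0, -0.0]
ft_force: [0.3, 0.2, 0.3]
grip_width: -0.0005
```

send_rows(deltas=[{"grip": 0, "translation": [0, 0, -0.05], "twist": [0, 0, 0]}, {"grip": 0, "translation": [0, -0.04, -0.1], "twist": [0, 0, 0]}, {"grip": 0, "translation": [0, -0.1, -0.1], "twist": [0, 0, 0]}, {"grip": 0, "translation": [0, -0.16, -0.1], "twist": [0, 0, 0]}])

```text
clock: 10.05
eef_pos: [0.6148, -0.0122, 0.2111]
tool_rot: [-0.043, 0.999, -0.0, 0.002]
ft_force: [0.2, 0.3, -0.9]
grip_width: 0.0001
```

```bash
python3 - <<'E'
from h import *
for n in('top','side'):
    c=snap(n,n+'12'); cv2.imwrite(f'pics/{n}12b.png',cv2.resize(c['color'],None,fx=1.5,fy=1.5,interpolation=cv2.INTER_CUBIC))
to(.682,-.156,.09,90)
E
```

```text
now [ 0.6143 -0.0172  0.2099] trans [-0.0568 -0.1432  0.1203] twist [-0.13  0.09  4.35] j [-0.03  0.47  0.36  1.45 -0.   -0.1 ] F [-0.  -0.1 -0.5] t 10.15
```

View pics/top12b.png

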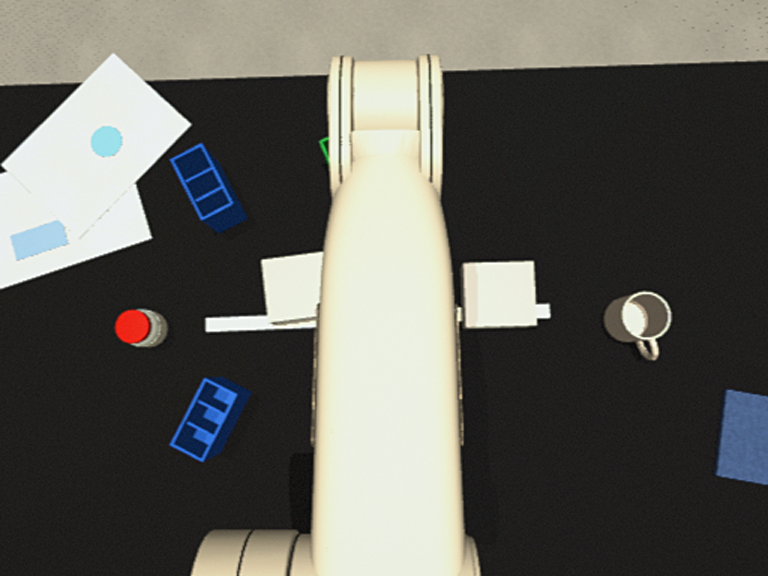

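View pics/side12b.png

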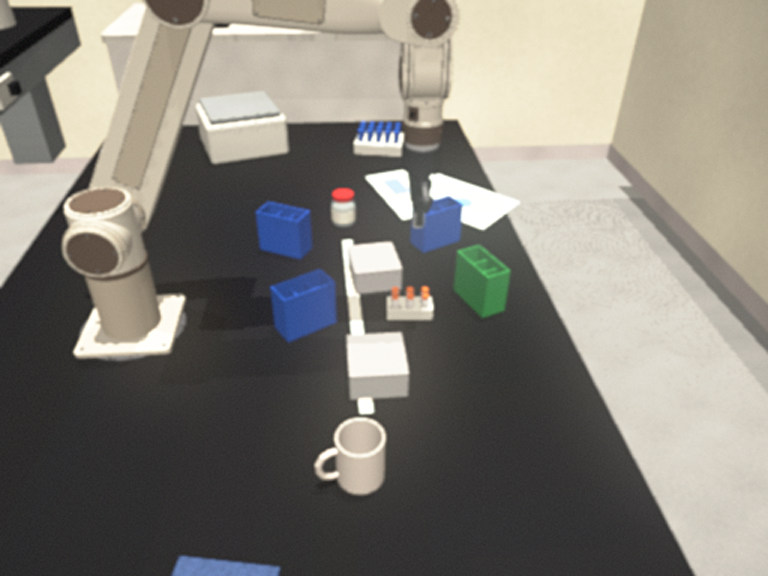

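```bash
python3 - <<'E'
from h import *
f=lambda n,u,v,z:print(n,ray('top12',u/1.5,v/1.5,z).round(3))
for u,v in((474,263),(534,261),(536,327),(463,262),(467,328)): f('R',u,v,.06)
for u,v in((261,259),(320,252),(273,323)): f('L',u,v,.06)
to(.596,-.235,.12,90)
E
```

```text
R [ 0.57  -0.156  0.06 ]
R [ 0.571 -0.259  0.06 ]
R [ 0.457 -0.256  0.06 ]
R [ 0.573 -0.137  0.06 ]
R [ 0.459 -0.139  0.06 ]
L [0.588 0.213 0.06 ]
L [0.597 0.11  0.06 ]
L [0.476 0.193 0.06 ]
now [ 0.6143 -0.0172  0.2099] trans [ 0.0349 -0.2156  0.0904] twist [-0.13  0.09  4.35] j [-0.03  0.47  0.36  1.45 -0.   -0.1 ] F [-0.  -0.1 -0.5] t 10.15
```

send_rows(deltas=[{"grip": 0, "translation": [0.005, -0.055, 0.0], "twist": [0, 0, 1.5]}, {"grip": 0, "translation": [0.005, -0.11, 0], "twist": [0, 0, 3]}, {"grip": 0, "translation": [0.005, -0.17, 0.01], "twist": [0, 0, 4.3]}, {"grip": 0, "translation": [-0.01, -0.228, 0.03], "twist": [0, 0, 4.3]}, {"grip": 0, "translation": [-0.01, -0.228, 0.08], "twist": [0, 0, 4.3]}])

```text
clock: 10.78
eef_pos: [0.6454, -0.2497, 0.1327]
tool_rot: [0.002, 1.0, -0.003, 0.005]
ft_force: [0.2, -0.5, -0.6]
grip_width: 0.0
```

```bash
python3 - <<'E'
from h import *
to(.605,-.245,.025,90)
E
```

```text
now [ 0.6454 -0.2497  0.1327] trans [0.0415 0.0052 0.1072] twist [-0.36  0.61 -0.27] j [-0.37  0.66  0.47  1.37 -0.   -0.36] F [ 0.2 -0.5 -0.6] t 10.775
```

send_rows(deltas=[{"grip": 0, "translation": [0.041, 0.003, 0.04], "twist": [0, 0.6, 0]}, {"grip": 0, "translation": [0.041, 0.003, 0.08], "twist": [0, 0.6, 0]}, {"grip": 0, "translation": [0.041, 0.003, 0.107], "twist": [0, 0.6, 0]}, {"grip": 0, "translation": [0.055, 0.003, 0.107], "twist": [0, 0.6, 0]}, {"grip": 0, "translation": [0.065, 0.003, 0.107], "twist": [0, 0.6, 0]}])

```text
clock: 11.4
eef_pos: [0.5815, -0.2467, 0.0249]
tool_rot: [0.002, 1.0, -0.003, 0.0]
ft_force: [0.3, 0.1, -0.4]
grip_width: 0.0003
```

send_rows(deltas=[{"grip": 0, "translation": [0.01, 0, 0], "twist": [0, 0, 0]}, {"grip": 0, "translation": [0.02, 0, 0], "twist": [0, 0, 0]}, {"grip": 0, "translation": [0.03, 0, 0], "twist": [0, 0, 0]}])

```text
clock: 11.78
eef_pos: [0.5518, -0.2468, 0.0257]
tool_rot: [0.002, 1.0, -0.003, 0.001]
ft_force: [1.3, -1.5, 0.6]
grip_width: 0.0001
```

```bash
python3 - <<'E'
from h import *
for n in('side',): snap(n,n+'13')
b=cv2.imread('pics/side13.png')[200:290,210:300]
cv2.imwrite('pics/c13.png',cv2.resize(b,None,fx=6,fy=6,interpolation=cv2.INTER_CUBIC))
to(.682,.156,.09,95)
E
```

```text
now [ 0.55   -0.2467  0.0255] trans [-0.13    0.4029 -0.0671] twist [-0.36 -0.02 -5.28] j [-0.42  0.57  0.01  1.02 -0.01 -0.41] F [ 0.5  0.4 -0.8] t 11.825
```

View pics/c13.png

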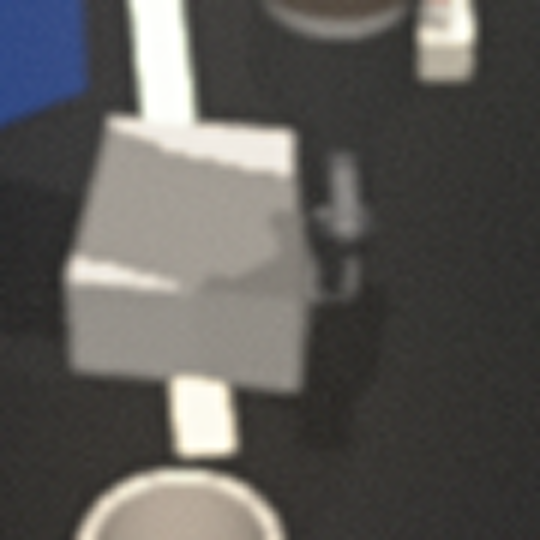

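send_rows(deltas=[{"grip": 0, "translation": [0.01, 0, 0], "twist": [0, 0, 0]}, {"grip": 0, "translation": [0.018, 0, 0], "twist": [0, 0, 0]}, {"grip": 0, "translation": [0.024, 0, 0], "twist": [0, 0, 0]}, {"grip": 0, "translation": [0.024, 0, 0], "twist": [0, 0, 0]}])

```text
clock: 12.32
eef_pos: [0.5253, -0.2465, 0.0254]
tool_rot: [0.003, 1.0, -0.003, -0.0]
ft_force: [0.4, -0.6, 0.3]
grip_width: -0.0003
```

send_rows(deltas=[{"grip": 0, "translation": [-0.03, 0, 0], "twist": [0, 0, 0]}, {"grip": 0, "translation": [-0.05, 0, -0.06], "twist": [0, 0, 0]}, {"grip": 0, "translation": [-0.06, 0.05, -0.12], "twist": [0, 0, 0]}, {"grip": 0, "translation": [-0.06, 0.1, -0.16], "twist": [0, 0, 0]}, {"grip": 0, "translation": [-0.06, 0.15, -0.16], "twist": [0, 0, 0]}])

```text
clock: 12.95
eef_pos: [0.5882, -0.0974, 0.1875]
tool_rot: [0.004, 1.0, -0.003, 0.003]
ft_force: [0.7, 0.9, -0.6]
grip_width: 0.0001
```

```bash
python3 - <<'E'
from h import *
for n in('top','side',): snap(n,n+'14')
b=cv2.imread('pics/side14.png')[200:290,210:300]
cv2.imwrite('pics/c14.png',cv2.resize(b,None,fx=6,fy=6,interpolation=cv2.INTER_CUBIC))
a=cv2.imread('pics/top14.png')[150:250,280:380]
cv2.imwrite('pics/t14.png',cv2.resize(a,None,fx=6,fy=6,interpolation=cv2.INTER_CUBIC))
to(.682,.156,.09,95)
E
```

```text
now [ 0.5873 -0.0921  0.1864] trans [-0.0951  0.2483  0.0956] twist [-0.25  0.13 -4.86] j [-0.15  0.43  0.24  1.37 -0.   -0.16] F [-0.1 -0.5 -0.7] t 13.05
```

View pics/c14.png

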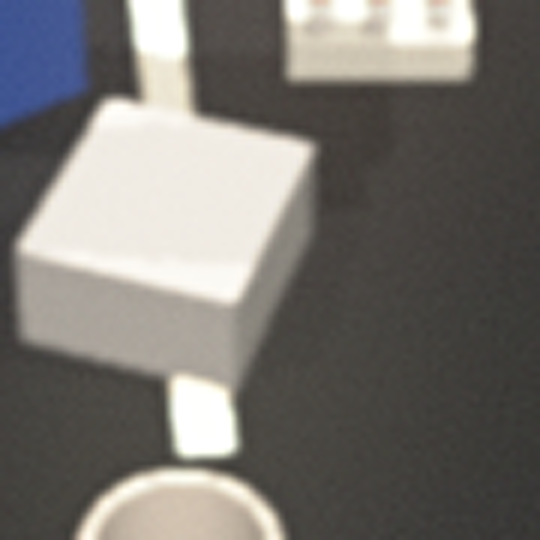

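View pics/t14.png

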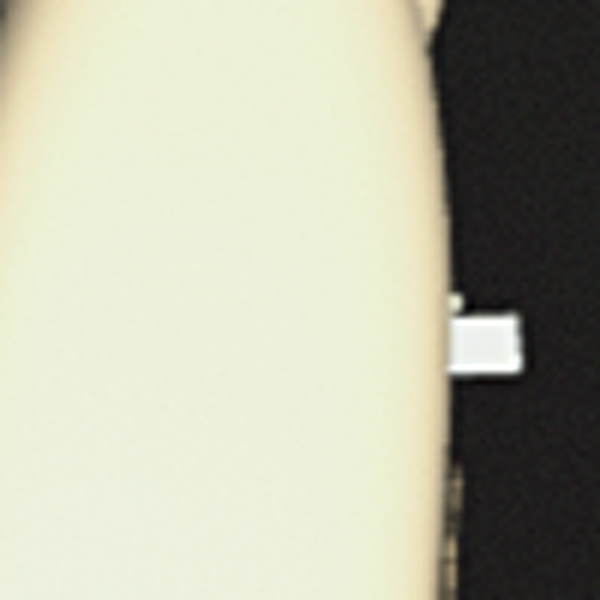

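```bash
python3 - <<'E'
from h import *
b=cv2.imread('pics/side14.png')
src=np.float32([[240,303],[315,148],[305,225],[237,388]])/6+np.float32([210,200])-.4
dst=np.float32([[0,0],[360,0],[360,180],[0,180]])
M=cv2.getPerspectiveTransform(src,dst)
w=cv2.warpPerspective(b,M,(360,180),flags=cv2.INTER_CUBIC)
g=cv2.cvtColor(w,cv2.COLOR_BGR2GRAY); print(g[10::20,15::30])
z=cv2.resize(b[215:270,240:268],None,fx=10,fy=10,interpolation=cv2.INTER_NEAREST)
z=np.clip(z.astype(float)*1.3,0,255).astype(np.uint8)
cv2.imwrite('pics/z14.png',z)
E
```

```text
[[148 154 150 148 152 153 153 157 156 158 149 141]
 [134 133 140 137 137 137 137 137 140 142 138 119]
 [136 132 131 133 133 135 133 134 137 132 126 115]
 [137 134 133 133 132 133 132 134 134 133 123 114]
 [137 137 134 134 134 135 133 133 134 134 127 118]
 [139 136 135 134 135 135 136 134 135 133 130 118]
 [137 129 132 133 133 136 135 136 134 135 132 124]
 [131 129 128 127 129 131 133 132 134 133 134 126]
 [120 116 119 120 121 124 128 130 131 132 133 127]]
```

View pics/z14.png

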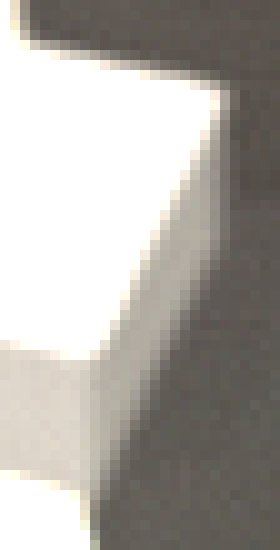

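R's underside (crop px 240–315, 145–390) is visible from the side camera and evenly grey, so it is plain. The left carrier must be the stamped one. Next I go behind it with the fingers open.

send_rows(deltas=[{"grip": 1, "translation": [-0.01, 0.05, 0], "twist": [0, 0, 0]}, {"grip": 1, "translation": [-0.02, 0.11, 0], "twist": [0, 0, -1]}, {"grip": 1, "translation": [-0.035, 0.17, 0], "twist": [0, 0, -1]}, {"grip": 1, "translation": [-0.048, 0.23, 0.0], "twist": [0, 0, -1]}, {"grip": 1, "translation": [-0.048, 0.243, 0.03], "twist": [0, 0, -1]}])

```text
clock: 13.68
eef_pos: [0.6368, 0.1553, 0.1566]
tool_rot: [-0.012, 1.0, -0.001, 0.004]
ft_force: [0.7, -0.4, 0.2]
grip_width: 0.0853
```

```bash
python3 - <<'E'
from h import *
for n in('top','side',): snap(n,n+'15')
b=cv2.imread('pics/side15.png')[120:260,210:350]
a=cv2.imread('pics/top15.png')[120:260,220:360]
cv2.imwrite('pics/t15.png',cv2.resize(np.hstack([a,b]),None,fx=2.85,fy=2.85,interpolation=cv2.INTER_CUBIC))
to(.632,.152,.01,91)
E
```

```text
now [0.632  0.1523 0.1507] trans [-0.0009  0.0006  0.1407] twist [-0.35 -0.36  0.34] j [ 0.24  0.57  0.37  1.38 -0.    0.22] F [-0.6  0.6 -0.8] t 13.775
```

View pics/t15.png

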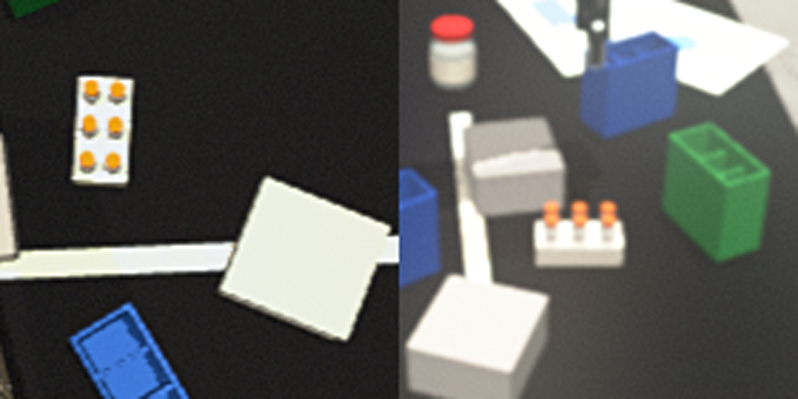

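```bash
python3 - <<'E'
from h import *
for u,v in ((390,228),(266,178),(345,340),(220,290)): print(ray('top15',220+u/2.85,120+v/2.85,.06).round(3))
E
```

```text
[ 0.503 -0.258  0.06 ]
[ 0.552 -0.148  0.06 ]
[ 0.404 -0.212  0.06 ]
[ 0.452 -0.103  0.06 ]
```

send_rows(deltas=[{"grip": 1, "translation": [0, 0, 0.04], "twist": [0, 0, 0]}, {"grip": 1, "translation": [0, 0, 0.08], "twist": [0, 0, 0]}, {"grip": 1, "translation": [0, 0, 0.12], "twist": [0, 0, 0]}, {"grip": 1, "translation": [0, 0, 0.14], "twist": [0, 0, 0]}, {"grip": 1, "translation": [0, 0, 0.14], "twist": [0, 0, 0]}])

```text
clock: 14.4
eef_pos: [0.6294, 0.1493, 0.0089]
tool_rot: [-0.011, 1.0, -0.004, -0.006]
ft_force: [0.8, -0.5, -0.9]
grip_width: 0.0851
```

```bash
python3 - <<'E'
from h import *
snap('side','side16')
b=cv2.imread('pics/side16.png')[120:240,220:340]
cv2.imwrite('pics/t16.png',cv2.resize(b,None,fx=5,fy=5,interpolation=cv2.INTER_CUBIC))
to(.46,.150,.01,91)
E
```

```text
now [0.6309 0.1499 0.0106] trans [0.1708 0.0039 0.002 ] twist [-0.38 -0.45  0.25] j [ 0.24  0.67  0.16  1.07 -0.    0.21] F [-0.7 -0.2  1.2] t 14.45
```

View pics/t16.png

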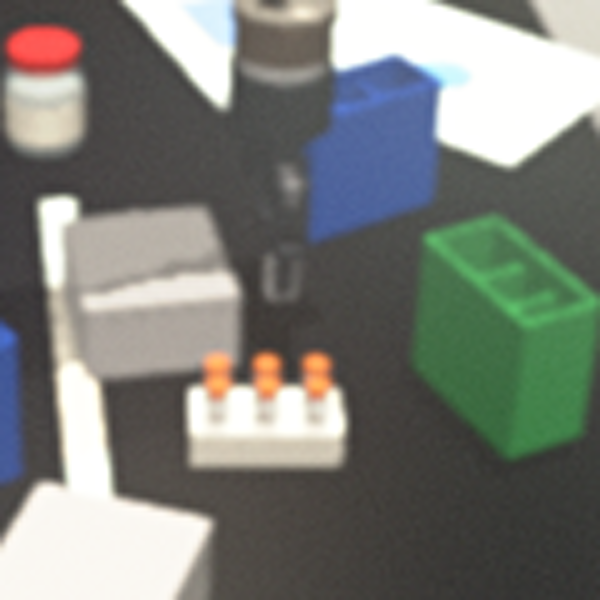

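send_rows(deltas=[{"grip": 1, "translation": [0.015, 0, 0.001], "twist": [0, -0.4, 0]}, {"grip": 1, "translation": [0.03, 0, 0.001], "twist": [0, -0.4, 0]}, {"grip": 1, "translation": [0.045, 0, 0.001], "twist": [0, -0.4, 0]}, {"grip": 1, "translation": [0.06, 0.001, 0.001], "twist": [0, -0.4, 0]}, {"grip": 1, "translation": [0.075, 0.001, 0.001], "twist": [0, -0.4, 0]}])

```text
clock: 15.08
eef_pos: [0.5577, 0.1491, 0.0128]
tool_rot: [-0.01, 1.0, -0.003, 0.002]
ft_force: [1.0, 0.6, -0.9]
grip_width: 0.0853
```

```bash
python3 - <<'E'
from h import *
for n in('top','side',): snap(n,n+'17')
b=cv2.imread('pics/side17.png')[120:260,210:350]
a=cv2.imread('pics/top17.png')[120:260,120:260]
cv2.imwrite('pics/t17.png',cv2.resize(np.hstack([a,b]),None,fx=2.85,fy=2.85,interpolation=cv2.INTER_CUBIC))
to(.46,.150,.01,91)
E
```

```text
now [0.556  0.149  0.0124] trans [0.096  0.0031 0.0023] twist [-0.36  0.06  0.23] j [ 0.27  0.54 -0.08  0.96 -0.01  0.24] F [ 0.5 -0.2 -0.6] t 15.175
```

View pics/t17.png

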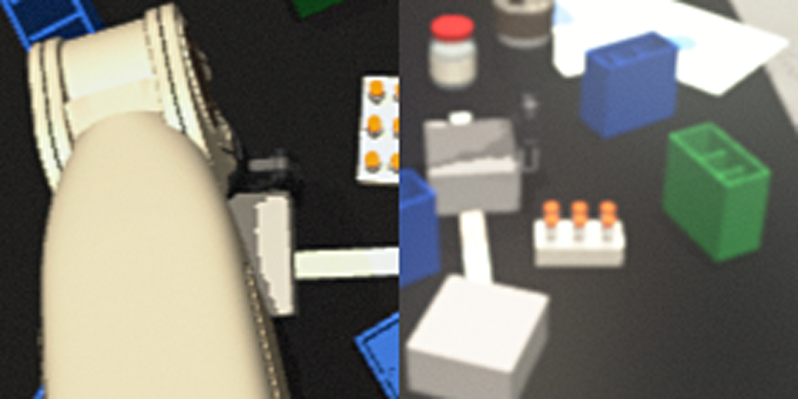

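send_rows(deltas=[{"grip": 1, "translation": [0.017, 0.001, 0.002], "twist": [0, 0, 0]}, {"grip": 1, "translation": [0.034, 0.001, 0.002], "twist": [0, 0, 0]}, {"grip": 1, "translation": [0.051, 0.002, 0.002], "twist": [0, 0, 0]}, {"grip": 1, "translation": [0.066, 0.002, 0.002], "twist": [0, 0, 0]}, {"grip": 1, "translation": [0.078, 0.002, 0.002], "twist": [0, 0, 0]}])

```text
clock: 15.8
eef_pos: [0.4811, 0.1498, 0.0125]
tool_rot: [-0.01, 1.0, -0.002, 0.004]
ft_force: [3.9, 0.2, 2.7]
grip_width: 0.0853
```

```bash
python3 - <<'E'
from h import *
for n in('top','side',): snap(n,n+'18')
b=cv2.imread('pics/side18.png')[120:260,210:350]
a=cv2.imread('pics/top18.png')[120:260,120:260]
cv2.imwrite('pics/t18.png',cv2.resize(np.hstack([a,b]),None,fx=2.85,fy=2.85,interpolation=cv2.INTER_CUBIC))
to(.46,.150,.01,91)
E
```

```text
now [0.4784 0.1494 0.0114] trans [0.0184 0.001  0.0014] twist [-0.32  0.16  0.23] j [ 0.31  0.41 -0.29  0.86 -0.01  0.29] F [ 0.4 -0.2  0.1] t 15.9
```

View pics/t18.png

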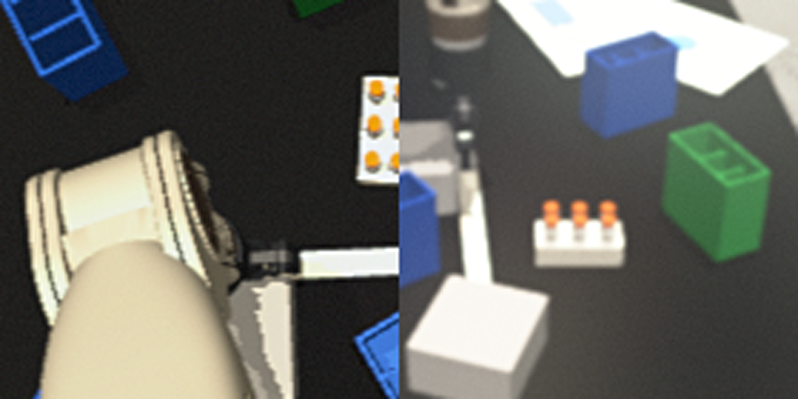

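```bash
python3 - <<'E'
from h import *
for u,v in ((293,281),(265,285)): print(ray('top18',120+u/2.85,120+v/2.85,.06).round(3))
for u,v in ((300,251),(300,277),(398,249),(398,275)): print('tape',ray('top18',120+u/2.85,120+v/2.85,.0).round(3))
E
```

```text
[0.465 0.087 0.06 ]
[0.462 0.113 0.06 ]
tape [0.497 0.086 0.   ]
tape [0.472 0.086 0.   ]
tape [ 0.496 -0.008  0.   ]
tape [ 0.472 -0.007  0.   ]
```

send_rows(deltas=[{"grip": 1, "translation": [0.006, 0, 0.001], "twist": [0, 0, 0]}, {"grip": 1, "translation": [0.011, 0, 0.001], "twist": [0, 0, 0]}, {"grip": 1, "translation": [0.014, 0, 0.001], "twist": [0, 0, 0]}, {"grip": 1, "translation": [0.014, 0, 0.001], "twist": [0, 0, 0]}])

```text
clock: 16.4
eef_pos: [0.4638, 0.149, 0.0102]
tool_rot: [-0.011, 1.0, -0.003, 0.001]
ft_force: [1.1, 0.8, 0.3]
grip_width: 0.0858
```

send_rows(deltas=[{"grip": 1, "translation": [-0.015, 0, 0], "twist": [0, 0, 0]}, {"grip": 1, "translation": [-0.05, 0, 0], "twist": [0, 0, 0]}, {"grip": 1, "translation": [-0.07, 0, -0.05], "twist": [0, 0, 0]}, {"grip": 1, "translation": [-0.07, 0, -0.11], "twist": [0, 0, 0]}, {"grip": 1, "translation": [-0.07, -0.05, -0.17], "twist": [0, 0, 0]}])

```text
clock: 17.02
eef_pos: [0.5337, 0.1128, 0.1695]
tool_rot: [-0.013, 1.0, -0.003, -0.0]
ft_force: [0.4, -0.4, 0.3]
grip_width: 0.0857
```

send_rows(deltas=[{"grip": 1, "translation": [-0.01, -0.06, -0.02], "twist": [0, 0, 0]}, {"grip": 1, "translation": [-0.02, -0.12, -0.02], "twist": [0, 0, 0]}, {"grip": 1, "translation": [-0.02, -0.16, -0.02], "twist": [0, 0, 0]}, {"grip": 1, "translation": [-0.02, -0.16, -0.02], "twist": [0, 0, 0]}])

```text
clock: 17.52
eef_pos: [0.5562, -0.0491, 0.189]
tool_rot: [-0.01, 1.0, -0.002, -0.002]
ft_force: [0.1, -0.3, -0.2]
grip_width: 0.0856
```

```bash
python3 - <<'E'
from h import *
for n in('top','side'):
    c=snap(n,n+'19'); cv2.imwrite(f'pics/{n}19b.png',cv2.resize(c['color'],None,fx=1.5,fy=1.5,interpolation=cv2.INTER_CUBIC))
a=cv2.imread('pics/top19.png')[180:300,140:260]
cv2.imwrite('pics/t19.png',cv2.resize(a,None,fx=5,fy=5,interpolation=cv2.INTER_CUBIC))
to(.46,.150,.01,91)
E
```

```text
now [ 0.5566 -0.0464  0.1892] trans [0.091  0.1995 0.1787] twist [-0.23 -0.21  0.42] j [-0.08  0.37  0.14  1.35 -0.   -0.11] F [-0.8  0.2  0.4] t 17.625
```

View pics/top19b.png

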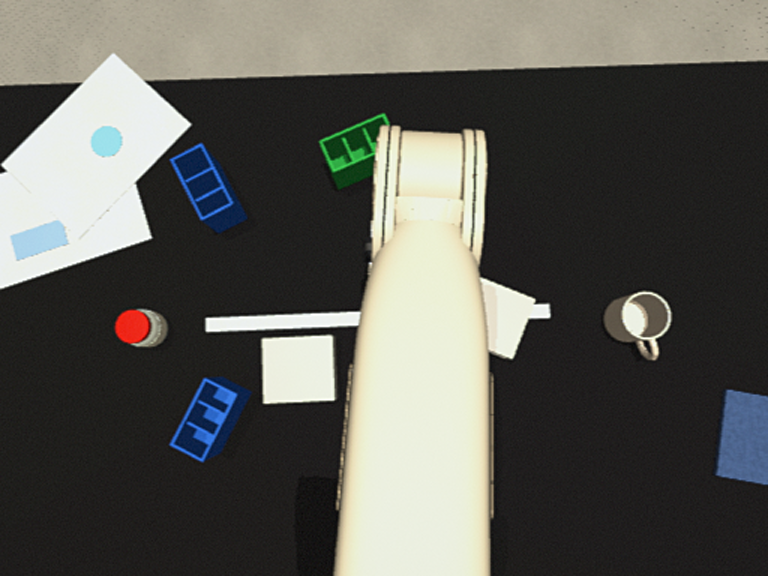

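View pics/side19b.png

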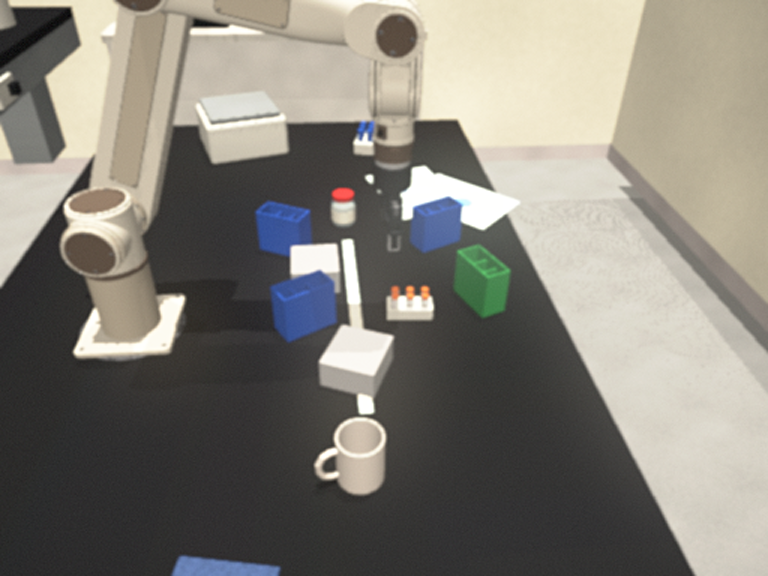

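View pics/t19.png

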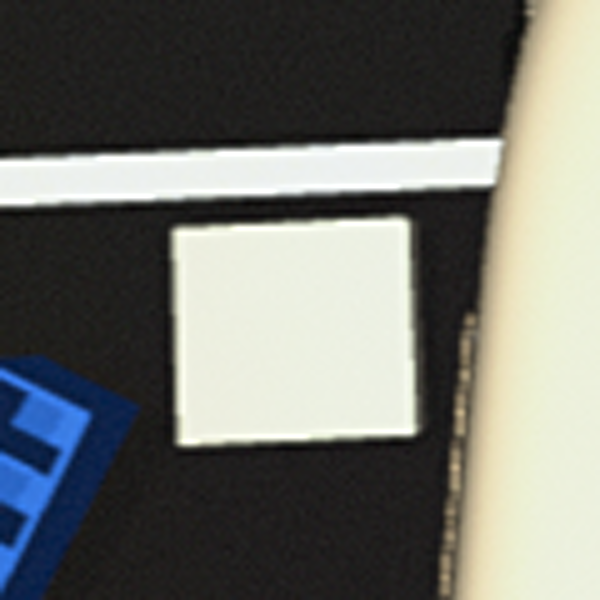

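```bash
python3 - <<'E'
from h import *
for u,v in ((170,228),(409,217)): print('L',ray('top19',140+u/5,180+v/5,.06).round(4))
for u,v in ((170,153),(170,201),(409,141),(409,190)): print('tape',ray('top19',140+u/5,180+v/5,.0).round(4))
for u,v in ((534,295),(513,357)): print('R',ray('top19',u/1.5,v/1.5,.06).round(3))
print('tapeR',[ray('top19',u/1.5,v/1.5,0).round(3) for u,v in((545,304),(545,319))])
print('L side', [ray('side19',u/1.5,v/1.5,.06).round(3) for u,v in((337,245),(340,268))])
E
```

```text
L [0.4505 0.2133 0.06  ]
L [0.4528 0.0903 0.06  ]
tape [0.4939 0.2252 0.    ]
tape [0.4678 0.2254 0.    ]
tape [0.4968 0.0951 0.    ]
tape [0.4702 0.0955 0.    ]
R [ 0.512 -0.256  0.06 ]
R [ 0.408 -0.215  0.06 ]
tapeR [array([ 0.501, -0.288,  0.   ]), array([ 0.474, -0.286,  0.   ])]
L side [array([0.454, 0.206, 0.06 ]), array([0.458, 0.104, 0.06 ])]
```

```bash
python3 -c "
from h import *
print(bot.job_done())"
```

```text
the job is handed in; nothing more can be done
None
```

I tipped both carriers towards the robot, pushed the left one past the line, and handed the job in at about 17.6 s. `job_done` reports no verdict. I never saw the stamp itself; I chose the left carrier because the right one's underside is plain.

- **Which one is stamped:** neither underside was visible to the cameras as the carriers fell. I nudged the lying right carrier round by about 0.4 rad until the side camera could see its underside. It was evenly grey, with no dark outline.
- **Final position, left carrier:** it lies flat and nearly parallel to the tape. Its underside is about 30 mm past the tape's middle, which leaves a gap of about 18 mm. The top camera gave x ≈ 0.451–0.453 and the side camera 0.454–0.458, with the tape's middle at ≈ 0.482.
- **Right carrier:** it still lies on its side with its whole underside beyond the tape's middle, about 15–25 mm at its nearer end. Because of the nudge it is turned and shifted, so it is not exactly where it fell.
- **Bystanders:** the vial rack, mug and jar looked unmoved in the last pictures, and the gripper was clear of everything.
- **Misses on the way:**
  - I meant to turn the right carrier while it was still standing, but that push tipped it instead.
  - My first push on the left carrier, with the fingers half open, passed over its top edge without moving it. I repeated it with the fingers shut.

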